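Set the splint thicknesser to the red flag through its guard

ROBOT

A 6-joint arm with a two-finger parallel gripper is mounted at the origin on the work surface. World frame = base frame: x ahead of the robot, y to its left, z up, the work surface at z = 0. Lengths are in mm, angles in degrees, forces in N, time in s.
With the tool pointing down it reaches from about 350 to 850 mm from the base axis. Payload 8.1 kg.
Tool frame: the origin (TCP) lies midway between the tips of the shut fingers; the grasp point (between the pads) lies 19 mm behind it (r.grasp_offset is the distance from the TCP to the grasp point, in mm); z points along the fingers, x is the direction in which the jaws open and shut, and the axes are right-handed (so a half turn about z gives the same grasp; the last joint's range is limited). The gripper opens to 85 mm and grips with 20 to 120 N. Pads are 22 mm wide; open, the fingers measure 114 mm over their backs; the gripper's body (76 mm by 85 mm) begins 54 mm behind the grasp point. The pads swing forward as they close: fully open they stand 13 mm farther back than shut.
Start: joints at [70.967, 7.471, 85.268, -0, 87.261, -4.893], TCP at [146.559, 581.83, 231.292] pointing down, gripper open.
Joint ranges: [-169.43, 169.43], [-51.17, 129.36], [1.28, 143.12], [-76.62, 256.62], [0, 156.53], [-152.29, 152.29]. Speed limits (degrees/s): [136.94, 136.94, 159.86, 180, 180, 180].

INTERFACE

Orientations are given as [roll, pitch, yaw] about the fixed x, y, z axes, in that order (R = Rz(yaw) Ry(pitch) Rx(roll)).
In Python, from bench import r, optics, hand_in gives the robot as it stands.
- The arm moves only by the shell command python3 -m pendant 'ROWS' [FORCE]. ROWS is JSON, a list of rows, each a list of 5 numbers: the opening, from 0 (shut) to 1 (fully open), then the shift along the tool's x, y, z in mm, then the turn about the tool's z in degrees. A call has 1 to 10 rows; each row shifts and turns the commanded pose from where the row before left it, along the tool's axes as they then stand; what a row does not reach is not made up. A row lasts 1/10 s, in which the tool goes at most 50 mm and 8.59 degrees, less where a joint would pass 70% of its speed; a pose out of reach is approached as far as the arm can. A call with a gripper value outside its range is refused whole. The fingers move at their own pace and stop on an object; FORCE is the grip in N (left out, the last holds). Time passes only in rows, so rows that do not move let the fingers close. It gives the time, the measured TCP pose, the force and the opening at its end, in the units of the state.
- r.sense(): the state, without advancing time (a new reading comes with each control period).
- optics.snapshot(name): name is "side" or "top" or "wrist"; returns (picture, depth): 400x640x3 uint8, blue, green, red; 400x640 float32, mm along the optical axis (not along the pixel's ray), 0 where there is no reading.
- optics.camera_params(name): a dict with "camera_matrix" (3x3 intrinsics, pixels), "eye" and "orientation" of the camera in the world. Camera axes: x right, y down, z forward; pixel columns grow to the right and rows downward; lengths in mm; the calibration is good to about 2 mm. A picture is of the moment at which its call begins: read the wrist's pose just before it. camera_params takes no time and is no camera call; for the wrist camera it gives the pose at the moment of the call.
- hand_in(): hands the job in, once; it reports no verdict.
Trained networks look in the newest picture that a camera, given by its name, has taken for a name from the list of things; names that differ only in an ending like _2 or _b are one class to them, and where a whole thing is asked for, a point or a joint stands for the part that bears it (a point fixed in the world has none). Each returns a list of dicts, best first, with "score" (0 to 1); they miss things now and then, are a little off and sometimes report something else, mostly with a low value. They report only what shows in the picture. A call takes as long as a camera call.
- optics.search_frame(camera, query): "at" ([x, y, z] in mm, in world coordinates, good to about 4 mm: the middle of the surface that is visible of it).
The state is a dict: "time": time; "joint_pos": joint angles; "qd": joint speeds; "joint_efforts": joint torques, N m; "tool_pos": TCP position; "tcp_rot": TCP orientation; "ft_force": force on the tool from outside, world axes, zero at the start; "wrist_torque": the same for the moment, N m; "finger_gap": finger opening in mm.
Only numpy, scipy, OpenCV 4.12 (cv2) and the standard library are available. Lean on these libraries where they do the work, as an engineer would, in place of code of your own. Each camera call takes 0.05 s, during which the arm holds its last target. There are 200 camera calls.

TASK

Set the splint thicknesser for the next batch: push the steel shutter on top of its guard right open, reach through the opening and turn the sunk knob until the white needle points at the red flag. Then push the shutter fully shut again, leaving the mallet, the pot and the tin where they are.

Things in the scene. Friction and masses are not known exactly. Their poses are not given: they have to be found in the camera images.
- machine: Bench-top splint thicknesser, bolted down: dark green bed 300 x 360 mm, feed rollers, grey drive housing, yellow sheet guard on top. Origin on the bench, straight below the knob's axis; x = feed direction (away from the robot at yaw 0), y = the way the shutter opens, z up. Turned up to 0.35 rad. Nothing on it but the shutter's tab is higher than z = 193 mm (shutter guides).
- opening (a point): Centre of the reach-in opening, level with the guard's top: machine x = -10, y = 0, z = 187 mm; axes parallel to the machine's. The opening is 80 mm along x by 100 mm along y (machine x -50 to 30, y -50 to 50) in a flat sheet 4 mm thick that covers machine x -105 to 105, y -125 to 225 mm. Covered by the shutter at first.
- shutter (a joint): Steel shutter, a 3 mm plate 88 x 126 mm lying on the guard (its top at machine z = 190 mm). Travel in m along the machine's +y: 0 = shut (opening covered), 0.115 = fully open (opening clear), hard stops at both ends. Stays where it is left; sliding it takes about 3 N. It starts shut or up to 25 mm ajar.
- tab (a point): Centre of the shutter's upright tab, which is 56 mm along the machine's x, 4 mm thick along y and stands 21 mm above the shutter plate (top at machine z = 211 mm), at the shutter's +y edge. Push its -y face to open, its +y face to shut. Lies at machine x = -10, y = 59 mm + shutter travel, z = 201 mm; axes parallel to the machine's.
- knob_axis (a point): On the knob's vertical axis at machine x = 0, y = 0, z = 146 mm: the top of the knob's black disc (54 mm diameter, 9 mm thick), 41 mm below the guard's top; a dark steel nut 4 mm high stands at its centre. Below it, at z = 135 mm, is the dark dial plate.
- knob (a joint): Angle of the setting knob in rad, counter-clockwise from above positive. At 0 pin and needle point to the machine's -x; at angle a they point along (-cos a, -sin a) in the machine's frame. Stops at -2.0 and 2.0. Stays where it is left; turning it takes about 0.07 N m (3.5 N at the pin). Starts between -0.45 and 0.45.
- pin (a point): Centre of the knob's upright brass finger pin, half-way up: 11 mm diameter, 27 mm tall above the disc (from machine z = 146 to 173 mm, so its top is 14 mm below the guard's top), 20 mm from the knob's axis. Pushed sideways, it turns the knob.
- needle (a point): Tip of the white needle, on the knob, 36 mm from its axis, same direction from the axis as the pin, machine z = 145 mm. The point's axes turn with the knob: -x is outward along the needle, y across it.
- red_flag_top (a point): Top centre of the red setting flag, a fixed round stud of 7.6 mm diameter, 7 mm high (top at machine z = 142 mm) clamped on the dial plate, 38 mm to one side of the knob's axis (machine y = +38 or -38 mm) and x between -14 and 4 mm. Either side may hold the red one. Seen only through the opening.
- blue_flag_top (a point): The same for the blue flag, on the other side of the dial: another batch's setting, of no concern now.
- mallet: Wooden mallet lying on the bench to the right (-y) of the machine: handle 26 mm thick along x, total length 302 mm, head a 64 mm drum 120 mm long. Loose; not to be moved.
- pot: Open terracotta pot, 90 mm across, 85 mm high, on the bench to the left (+y) of the machine. Loose; not to be moved. Origin under its centre.
- tin: Closed metal tin, 72 mm across, 75 mm high, on the bench to the left (+y) of the machine, nearer the robot. Loose; not to be moved. Origin under its centre.

How it is judged:
By the outcome, as a careful person would: the job done as asked, in the order asked, and still so for the second after the job is handed in, with the robot touching nothing.
It also fails if it takes over 70 s, if anything falls off the work surface, if the arm or the gripper's body presses on something with over 40 N, if the wrist force passes 120 N, or if a joint passes its speed limit or range.

## Working session

There is one attempt and no reset: what is moved stays moved. The work goes in short steps, Python scripts to look and compute and a shell command to move; the robot and the scene stay as the last step left them, time stands still between calls to the robot, and variables do not carry over. Pictures are saved under pics/ and viewed, about 8 in all and at most 12, crops included, and the job is handed in when it is done.

```bash
ls; mkdir -p pics
python3 - <<'E'
from bench import r, optics
import cv2
s=r.sense();print(s)
for c in ['top','side']:
    p,d=optics.snapshot(c);cv2.imwrite(f'pics/{c}0.png',p)
    k=optics.camera_params(c);print(c,k)
    for q in ['machine','opening','shutter','tab','knob_axis','pin','needle','red_flag_top','mallet','pot','tin']:
        try: print(q,[( [round(v) for v in x['at']],round(x['score'],2)) for x in optics.search_frame(c,q)[:2]])
        except Exception as e: print(q,e)
E
```

```text
pics
{'time': 0.0, 'joint_pos': array([ 7.09673790e+01,  7.51537028e+00,  8.53276778e+01, -9.95167239e-04,
        8.72624500e+01, -4.89243518e+00]), 'qd': array([ 1.71147303e-02,  1.55127505e-02,  6.57103105e-03, -5.49061832e-03,
       -9.75377770e-05,  3.88911255e-02]), 'joint_efforts': array([ 9.02572938e-04, -5.69372463e+01, -5.00573730e+01, -1.72401860e-04,
        1.43477219e-02,  1.29587466e-06]), 'tool_pos': array([146.37759006, 581.31097863, 230.25705468]), 'tcp_rot': array([-1.79991993e+02,  1.05198436e-01,  7.58598699e+01]), 'ft_force': array([ 0.31759034, -0.51112249, -0.09764705]), 'wrist_torque': array([0.07157001, 0.01273524, 0.00553866]), 'finger_gap': 85.48251181073097}
top {'camera_matrix': array([[402.23720853,   0.        , 323.23116908],
       [  0.        , 402.23720853, 205.89132739],
       [  0.        ,   0.        ,   1.        ]]), 'eye': array([413.92972521,  31.89342617, 997.69136301]), 'orientation': array([-171.18673652,    1.66508477,  -89.44816106])}
machine [([496, 27, 186], 0.65)]
opening [([492, 26, 188], 0.95)]
shutter [([506, 1, 186], 0.56)]
t
[... 265 characters left out ...]
, 78], 0.92)]
side {'camera_matrix': array([[468.15195087,   0.        , 323.31816236],
       [  0.        , 468.15195087, 206.88152215],
       [  0.        ,   0.        ,   1.        ]]), 'eye': array([479.72498814, 784.51173637, 818.08979821]), 'orientation': array([-133.98872281,    0.61639907, -176.27361027])}
machine [([510, 136, 183], 0.73)]
opening [([510, 140, 184], 0.74)]
shutter [([506, 6, 192], 0.7), ([511, 140, 185], 0.23)]
tab [([502, 7, 192], 0.87)]
knob_axis [([505, 142, 187], 0.96)]
pin [([614, 314, 51], 0.46)]
needle []
red_flag_top []
mallet [([386, -292, 28], 0.65)]
pot [([615, 314, 55], 0.92), ([485, 343, 75], 0.61)]
tin [([489, 343, 78], 0.82), ([616, 311, 54], 0.65)]
```

View pics/top0.png

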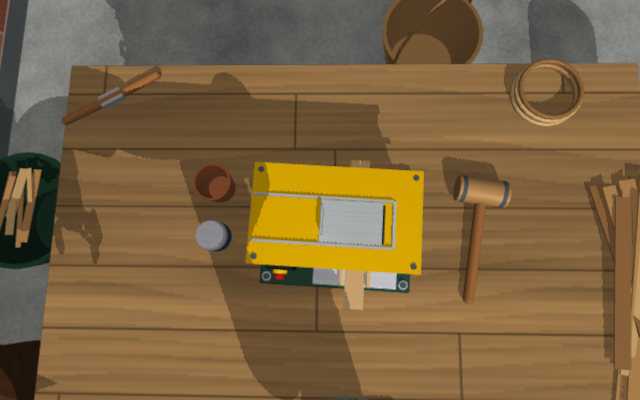

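The top view shows the guard at pixels (255,162), (424,171), (421,274), (247,263). The shutter spans about 318–385 × 198–245 and is slightly ajar, with a dark strip at column 389. Next I'll fit the guard's outline.

```bash
cat > h.py <<'E'
from bench import r, optics
import numpy as np, cv2
from scipy.spatial.transform import Rotation as R
def cam(c):
    k=optics.camera_params(c); return k['camera_matrix'],np.array(k['eye']),R.from_euler('xyz',k['orientation'],degrees=True).as_matrix()
def plane(c,uv,z,k=None):   # pixels -> world on plane z
    K,e,M=k or cam(c); uv=np.atleast_2d(uv).astype(float)
    d=(M@np.linalg.inv(K)@np.c_[uv,np.ones(len(uv))].T).T
    return e+d*((z-e[2])/d[:,2])[:,None]
def cloud(c,d,k=None):
    K,e,M=k or cam(c); v,u=np.mgrid[:d.shape[0],:d.shape[1]]
    p=np.stack([(u-K[0,2])/K[0,0]*d,(v-K[1,2])/K[1,1]*d,d],-1)@M.T+e
    p[d==0]=np.nan; return p
def proj(c,P,k=None):
    K,e,M=k or cam(c); q=(np.atleast_2d(P)-e)@M; q=q@K.T; return q[:,:2]/q[:,2:]
E
python3 - <<'E'
from h import *
for c in ['top','side']:
    p,d=optics.snapshot(c); W=cloud(c,d)
    m=(W[...,2]>176)&(W[...,2]<215)&(abs(W[...,1]-50)<300)&(W[...,0]<750)
    hsv=cv2.cvtColor(p,cv2.COLOR_BGR2HSV)
    y=((hsv[...,0]>18)&(hsv[...,0]<32)&(hsv[...,1]>180)&m)
    n,l,st,_=cv2.connectedComponentsWithStats(m.astype(np.uint8)); i=1+st[1:,4].argmax()
    cn=cv2.findContours((l==i).astype(np.uint8),0,2)[0][0][:,0]
    P=plane(c,cn,187)[:,:2].astype(np.float32)
    print(c,st[i],cv2.minAreaRect(P),cv2.boxPoints(cv2.minAreaRect(P)).round(),'z',np.nanmedian(W[l==i][:,2]))
    t=(W[...,2]>202)&(l==i); print('tab',t.sum(),np.nanmean(W[t],0))
E
```

```text
top [  246   161   178   113 17575] ((518.955322265625, 31.80670166015625), (350.2403869628906, 210.17849731445312), 86.81991577148438) [[ 404. -137.]
 [ 614. -149.]
 [ 634.  201.]
 [ 424.  212.]] z 188.07443360561365
tab 61 [510.81277366  59.30186131 211.40020415]
side [  266   124   119   117 11264] ((518.21435546875, 32.13096618652344), (354.215576171875, 210.16510009765625), 86.82859802246094) [[ 403. -139.]
 [ 613. -151.]
 [ 633.  203.]
 [ 423.  215.]] z 187.86102999265808
tab 138 [509.50484005  60.19163677 208.27766948]
```

Both cameras agree: machine origin ≈ (516,-18), yaw ≈ -3.2°. The tab sits at machine (-10,77), so travel is about 18 mm. I'll shut the fingers, turn to yaw 86.8 and go above the shutter, on the -y side of the tab.

```bash
python3 -m pendant '[[0,0,0,-10,-5.5],[0,0,0,0,-5.5],[0,-35.5,26,0,0],[0,-35.5,26,0,0],[0,-35.5,26,0,0],[0,-35.5,26,0,0],[0,-35.5,26,0,0],[0,-35.5,26,0,0],[0,-35.5,26,0,0],[0,-35.5,26,0,0]]' 30
python3 -m pendant '[[0,-35.5,26,0,0],[0,-35.5,26,0,0],[0,-35.5,26,0,0],[0,-35.5,26,0,0],[0,-35.5,26,0,0],[0,-35.5,26,0,0],[0,-35.5,26,0,0],[0,0,0,0,0],[0,0,0,0,0]]'
cat >> h.py <<'E'
O=np.array([516.0,-17.9]); YAW=-3.2
def mach(p):
    c,s=np.cos(np.radians(YAW)),np.sin(np.radians(YAW)); d=np.asarray(p)[...,:2]-O
    return np.stack([d[...,0]*c+d[...,1]*s,-d[...,0]*s+d[...,1]*c],-1)
def world(m,z):
    c,s=np.cos(np.radians(YAW)),np.sin(np.radians(YAW)); return np.array([O[0]+m[0]*c-m[1]*s,O[1]+m[0]*s+m[1]*c,z])
E
python3 - <<'E'
from h import *
s=r.sense(); print(s['tool_pos'],mach(s['tool_pos']),s['tcp_rot'],s['joint_pos'])
p,d=optics.snapshot('wrist');cv2.imwrite('pics/w1.png',p);K,e,M=cam('wrist');print(e,M)
E
```

```text
time: 2.3
tool_pos: [339.3, 285.4, 241.6]
tcp_rot: [180.0, -0.0, 86.9]
ft_force: [1.6, -0.9, 0.5]
finger_gap: 0.3
time: 3.2
tool_pos: [506.9, 27.9, 241.0]
tcp_rot: [-180.0, -0.0, 86.7]
ft_force: [-0.1, 0.6, -0.2]
finger_gap: -0.0
[506.88479532  27.94236906 241.03833052] [-11.65998196  45.26206555] [-1.79952456e+02 -1.70145359e-02  8.67228409e+01] [-2.64585775e+00 -7.14376719e+00  9.88963958e+01  1.75451135e-02
  8.82947254e+01 -8.93692351e+01]
[432.66293754  33.29137282 383.8118351 ] [[ 5.46255611e-02  9.55178836e-01  2.90945767e-01]
 [ 9.98506765e-01 -5.24117595e-02 -1.54028323e-02]
 [ 5.36520100e-04  2.91352705e-01 -9.56615552e-01]]
```

View pics/w1.png

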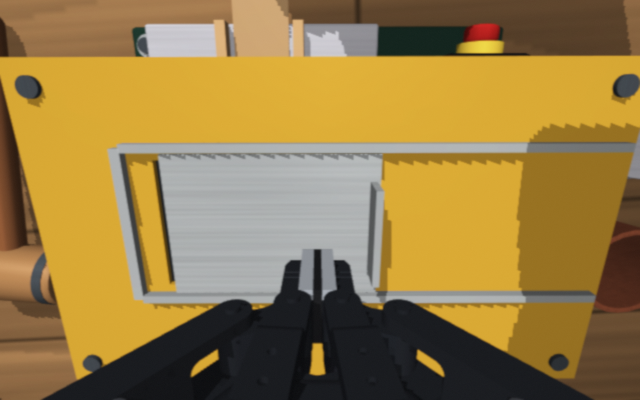

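The wrist view shows the closed fingers (tip about column 318, row 255) over the shutter, left (-y) of the tab at column 376. So I'll go down and push.

```bash
python3 -m pendant '[[0,0,0,25,0],[0,0,0,20,0],[0,0,0,0,0],[0,15,0,0,0],[0,15,0,0,0],[0,15,0,0,0],[0,15,0,0,0],[0,15,0,0,0],[0,15,0,0,0],[0,12,0,0,0]]'
python3 -m pendant '[[0,5,0,0,0],[0,0,0,0,0]]'
python3 -m pendant '[[0,4,0,0,0],[0,0,0,0,0]]'
python3 -m pendant '[[0,4,0,0,0],[0,0,0,0,0]]'
```

```text
time: 4.25
tool_pos: [512.8, 132.2, 196.8]
tcp_rot: [179.9, -0.0, 86.9]
ft_force: [-0.1, -3.9, 3.5]
finger_gap: -0.2
time: 4.45
tool_pos: [512.7, 136.7, 196.2]
tcp_rot: [-180.0, -0.0, 86.9]
ft_force: [-0.7, 0.0, 0.4]
finger_gap: -0.0
time: 4.65
tool_pos: [512.8, 139.6, 196.0]
tcp_rot: [-180.0, -0.0, 86.8]
ft_force: [-0.3, -0.0, -0.5]
finger_gap: -0.0
time: 4.85
tool_pos: [512.9, 141.7, 196.0]
tcp_rot: [-180.0, 0.2, 86.8]
ft_force: [-0.5, -10.7, 1.0]
finger_gap: -0.3
```

```bash
python3 -m pendant '[[0,2,0,0,0],[0,0,0,0,0]]'
python3 -m pendant '[[0,-6,0,0,0],[0,0,0,-40,0],[0,-40,-16,-20,0],[0,-40,-16,-20,0],[0,-40,-16,0,0],[0,0,0,0,0],[0,0,0,0,0]]'
python3 - <<'E'
from h import *
s=r.sense(); print(s['tool_pos'],mach(s['tool_pos']))
p,d=optics.snapshot('wrist');k=cam('wrist')
W=cloud('wrist',d,k)
for q in ['red_flag_top','blue_flag_top','pin','needle','knob_axis','tab','opening']:
    print(q,[(mach(x['at']).round(1),round(x['at'][2]),round(x['score'],2)) for x in optics.search_frame('wrist',q)[:2]])
P=np.array([world(m,187) for m in [(-50,-50),(-50,50),(30,50),(30,-50)]]);print(proj('wrist',P,k).round())
g=cv2.resize(p,None,fx=1.25,fy=1.25,interpolation=cv2.INTER_CUBIC)
cv2.imwrite('pics/w2.png',g)
p2,d2=optics.snapshot('top');cv2.imwrite('pics/t2.png',cv2.resize(p2[150:290,230:440],None,fx=3,fy=3,interpolation=2))
E
```

```text
time: 5.05
tool_pos: [512.9, 141.9, 196.0]
tcp_rot: [-179.9, 0.4, 86.7]
ft_force: [-4.1, -18.3, 3.0]
finger_gap: -0.1
time: 5.75
tool_pos: [458.4, 21.9, 276.6]
tcp_rot: [179.9, -0.0, 86.7]
ft_force: [0.6, 1.0, -0.1]
finger_gap: -0.1
[458.3842522   21.85715338 276.58386571] [-59.7452154   36.47896484]
red_flag_top []
blue_flag_top [(array([ -7. , -36.8]), 146, 0.59)]
pin [(array([-6.2, -2.3]), 149, 0.91)]
needle [(array([-3.7,  0.5]), 149, 0.63)]
knob_axis [(array([-63.8,  49. ]), 187, 0.71)]
tab [(array([-19.3, 127.2]), 192, 0.76)]
opening [(array([-66.1,  56.3]), 186, 0.75), (array([-22.5, 130. ]), 191, 0.51)]
[[194. 220.]
 [334. 220.]
 [333. 316.]
 [204. 316.]]
```

View pics/w2.png

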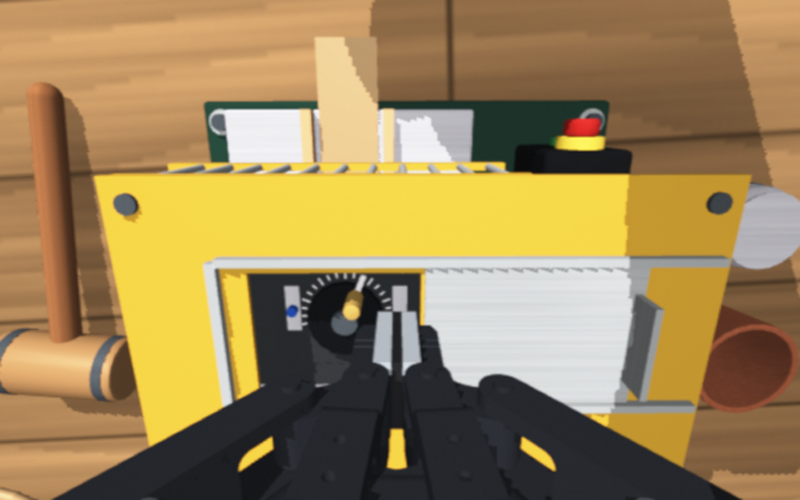

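The shutter is open and the opening clear. The blue flag is at px (291,311), which is the -y side, so red must be on +y, hidden behind the fingers. Needle tip is at about (361,280), pin at (352,303). I'll shift the gripper aside to see red.

```bash
python3 -m pendant '[[0,-40,30,0,0],[0,-40,30,0,0],[0,0,20,0,0],[0,0,0,0,0],[0,0,0,0,0]]'
python3 - <<'E'
from h import *
s=r.sense(); print(s['tool_pos'],mach(s['tool_pos']))
p,d=optics.snapshot('wrist');k=cam('wrist');W=cloud('wrist',d,k)
for q in ['red_flag_top','blue_flag_top','pin','needle','knob_axis']:
    print(q,[(mach(x['at']).round(1),round(x['at'][2]),round(x['score'],2)) for x in optics.search_frame('wrist',q)[:2]])
a=proj('wrist',world((-10,0),160),k)[0].astype(int);x0,y0=max(a[0]-70,0),max(a[1]-60,0);print('crop',x0,y0)
cv2.imwrite('pics/w3.png',cv2.resize(p[y0:y0+110,x0:x0+140],None,fx=5,fy=5,interpolation=2))
hsv=cv2.cvtColor(p,cv2.COLOR_BGR2HSV);c=p[...].astype(int)
box=np.zeros(p.shape[:2],bool);box[y0:y0+110,x0:x0+140]=1
red=box&(c[...,2]>c[...,1]+70)&(c[...,2]>c[...,0]+70)&((hsv[...,0]<8)|(hsv[...,0]>170))
blue=box&(c[...,0]>c[...,2]+60)
for n,m,z in [('red',red,142),('blue',blue,142)]:
    v,u=np.nonzero(m);print(n,m.sum(), mach(plane('wrist',[[u.mean(),v.mean()]],z,k)[0]) if m.any() else '', np.nanmedian(W[m],0) if m.any() else '')
E
```

```text
time: 6.7
tool_pos: [533.8, -61.7, 275.7]
tcp_rot: [-179.9, -0.0, 86.9]
ft_force: [-0.2, -0.4, -0.2]
finger_gap: -0.3
[533.79202172 -61.70646344 275.74199401] [ 20.20962248 -42.7449814 ]
red_flag_top []
blue_flag_top [(array([ -4.7, -36.1]), 147, 0.59), (array([-2. ,  4.1]), 147, 0.24)]
pin [(array([-0. ,  4.4]), 147, 0.62)]
needle [(array([-0.4, -0.4]), 145, 0.89)]
knob_axis [(array([-20.6,  31.9]), 186, 0.96), (array([0.6, 1.9]), 145, 0.39)]
crop 302 98
red 71 [ 1.61356842 38.81345869] [519.75448998  20.78477356 141.93278411]
blue 64 [ -6.30552006 -36.84425464] [507.53327549 -54.07177091 142.00391271]
```

View pics/w3.png

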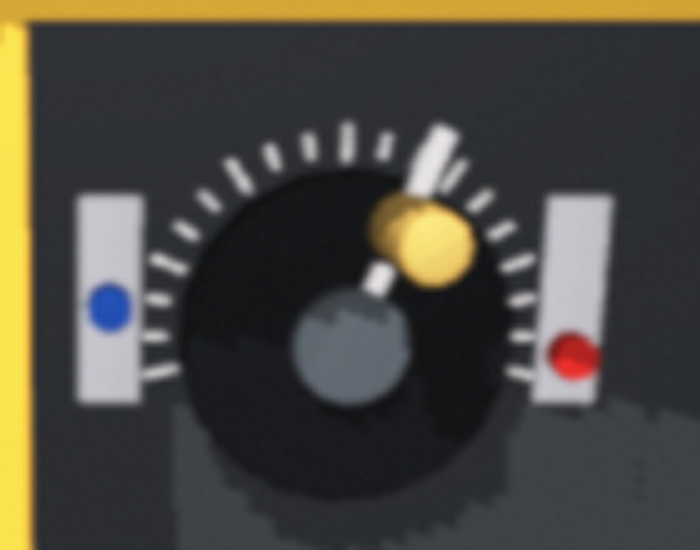

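Clear view: nut at crop (351,347), needle tip (447,128), pin top (437,247), red flag (573,354), blue (110,307). Next, angles from these pixels.

Run:
```python
from h import *
k=cam('wrist')
for n,q,z in [('nut',(351,347),150),('disc',(343,334),146),('tip',(447,130),145),('pin',(437,247),173),('red',(573,353),142),('blue',(110,305),142)]:
    print(n,mach(plane('wrist',[[302+q[0]/5,98+q[1]/5]],z,k)[0]).round(1))
```

```text
nut [-0.9  1.5]
disc [-2.2  0.8]
tip [-34.1  15.6]
pin [-19.9   9.3]
red [ 1.5 39. ]
blue [ -6.1 -36.4]
```

Axis ≈ (-0.9,1.3), needle at a ≈ -23.3° (radii check: 36 and 20.6 mm). Red is at a ≈ -93.6°, so turn about -70°. I'll grip the pin with the jaws tangential at yaw 63.5 and a small opening.

```bash
python3 -m pendant '[[0.32,0,0,0,7.8],[0.32,0,0,0,7.8],[0.32,0,0,0,7.8],[0.32,16,-28.5,0,0],[0.32,16,-28.5,0,0],[0.32,0,0,30,0],[0.32,0,0,30,0],[0.32,0,0,28,0],[0.32,0,0,0,0],[0.32,0,0,0,0]]'
python3 - <<'E'
from h import *
s=r.sense(); print(s['tool_pos'],mach(s['tool_pos']),s['tcp_rot'],s['finger_gap'])
p,d=optics.snapshot('wrist');k=cam('wrist')
a=proj('wrist',world((-19,9),173),k)[0].astype(int);print('pin top expected',a,proj('wrist',s['tool_pos'],k))
x0,y0=a[0]-80,a[1]-70;print(x0,y0)
cv2.imwrite('pics/w4.png',cv2.resize(p[y0:y0+140,x0:x0+160],None,fx=4,fy=4,interpolation=2))
E
```

```text
time: 8.0
tool_pos: [496.9, -7.6, 188.8]
tcp_rot: [-180.0, 0.0, 63.5]
ft_force: [-0.5, -0.4, 0.4]
finger_gap: 27.3
[496.90670825  -7.59162908 188.80263075] [-19.63894958   9.22648146] [-1.79974206e+02  1.05984853e-02  6.34754040e+01] 27.262391381099693
pin top expected [315 250] [[315.32968061 263.88996787]]
235 180
```

View pics/w4.png

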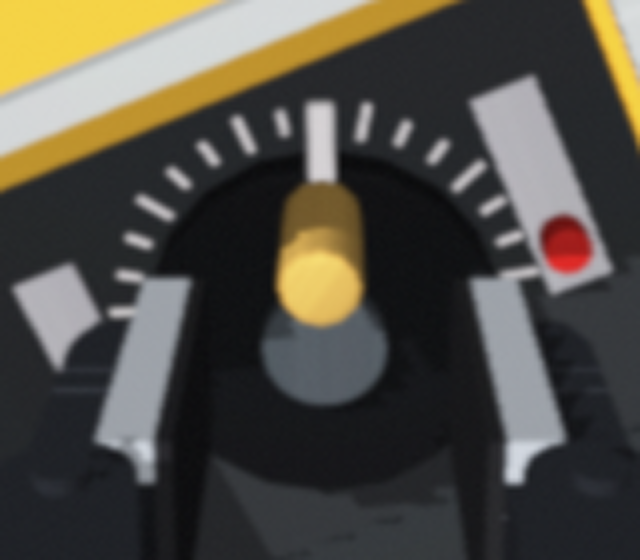

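The pin (top at crop (320,287)) is centred between the jaws and matches the expected projection of (315,250). I'll descend and grip.

```bash
python3 -m pendant '[[0.32,0,0,14,0],[0.32,0,0,12,0],[0.32,0,0,0,0]]'
python3 -m pendant '[[0.32,0,0,9,0],[0.32,0,0,0,0]]'
python3 -m pendant '[[0,0,0,0,0],[0,0,0,0,0],[0,0,0,0,0],[0,0,0,0,0]]' 25
```

```text
time: 8.35
tool_pos: [496.0, -7.7, 160.2]
tcp_rot: [-179.8, 0.1, 63.5]
ft_force: [-0.1, -0.2, -0.7]
finger_gap: 27.2
time: 8.55
tool_pos: [496.5, -7.7, 152.0]
tcp_rot: [-179.9, 0.0, 63.5]
ft_force: [0.9, 0.3, 1.0]
finger_gap: 27.2
time: 8.95
tool_pos: [496.9, -7.9, 153.3]
tcp_rot: [-180.0, 0.0, 63.5]
ft_force: [-3.4, -1.2, 0.7]
finger_gap: 9.8
```

```bash
python3 -m pendant '[[0,2.71,0.18,0,7.8],[0,2.71,0.18,0,7.8],[0,2.71,0.18,0,7.8],[0,2.71,0.18,0,7.8],[0,0,0,0,0],[0,0,0,0,0]]'
python3 - <<'E'
from h import *
s=r.sense(); m=mach(s['tool_pos'])-[-.9,1.3]; print(m,np.hypot(*m),np.degrees(np.arctan2(-m[1],-m[0])),s['tcp_rot'],s['ft_force'],s['finger_gap'])
E
```

```text
time: 9.55
tool_pos: [504.3, -0.1, 153.3]
tcp_rot: [180.0, 0.0, 32.5]
ft_force: [-2.0, -3.6, -1.0]
finger_gap: 10.0
[-11.73371901  15.7808549 ] 19.665084366694224 -53.36766966406571 [1.79977134e+02 1.94101225e-02 3.24747937e+01] [-1.9949588  -3.57735076 -1.01295433] 9.955677316328723
```

```bash
python3 -m pendant '[[0,2.73,0.18,0,7.85],[0,2.73,0.18,0,7.85],[0,2.73,0.18,0,7.85],[0,2.73,0.18,0,7.85],[0,2.73,0.18,0,7.85],[0,0,0,0,0],[0,0,0,0,0]]'
python3 -m pendant '[[0.32,0,0,0,0],[0.32,0,0,0,0],[0.32,0,0,0,0],[0.32,0,0,-20,0],[0.32,0,0,-22,0],[0.32,0,0,0,0],[0.32,0,0,0,0]]'
python3 - <<'E'
from h import *
s=r.sense(); m=mach(s['tool_pos'])-[-.9,1.3]; print(m,np.hypot(*m),np.degrees(np.arctan2(-m[1],-m[0])),s['tcp_rot'],s['finger_gap'])
p,d=optics.snapshot('wrist');k=cam('wrist')
a=proj('wrist',world((0,25),150),k)[0].astype(int);x0,y0=max(a[0]-75,0),max(a[1]-65,0);print(x0,y0)
cv2.imwrite('pics/w5.png',cv2.resize(p[y0:y0+120,x0:x0+160],None,fx=5,fy=5,interpolation=2))
E
```

```text
time: 10.25
tool_pos: [517.3, 2.5, 153.2]
tcp_rot: [179.9, 0.0, -6.8]
ft_force: [-3.8, -5.1, -1.4]
finger_gap: 9.8
time: 10.95
tool_pos: [518.1, 3.3, 195.9]
tcp_rot: [-180.0, -0.1, -6.9]
ft_force: [-1.2, 0.3, -0.2]
finger_gap: 27.6
[ 1.853017   20.02408716] 20.109642921945607 -95.28705934883048 [-1.79982367e+02 -1.17190082e-01 -6.94893815e+00] 27.600669853532022
240 160
```

View pics/w5.png

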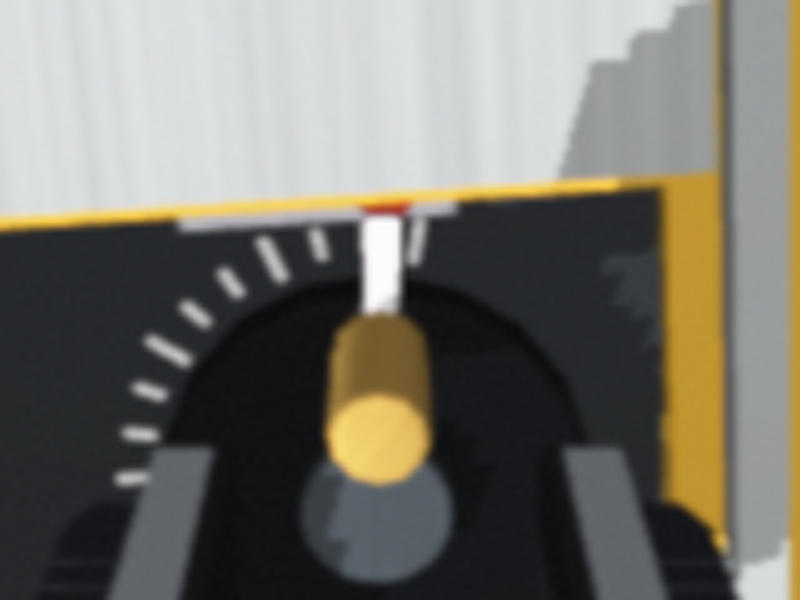

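The needle lies over the red flag's sliver (crop 382 vs 387), about 1 mm off at most. I'll rise and check from a clear viewpoint.

```bash
python3 -m pendant '[[0,0,0,-40,0],[0,0,0,-40,0],[0,16,32,0,0],[0,16,32,0,0],[0,0,0,0,0],[0,0,0,0,0],[0,0,0,0,0]]'
python3 - <<'E'
from h import *
s=r.sense(); print(s['tool_pos'],mach(s['tool_pos']))
p,d=optics.snapshot('wrist');k=cam('wrist')
a=proj('wrist',world((0,20),146),k)[0].astype(int);print(a);x0,y0=max(a[0]-70,0),max(a[1]-60,0);print(x0,y0)
cv2.imwrite('pics/w6.png',cv2.resize(p[y0:y0+110,x0:x0+140],None,fx=5,fy=5,interpolation=2))
E
```

```text
time: 11.7
tool_pos: [540.9, -63.6, 274.2]
tcp_rot: [-180.0, 0.1, -7.0]
ft_force: [-0.3, 0.5, -0.3]
finger_gap: -0.2
[540.93466813 -63.59737341 274.21657649] [ 27.44668526 -44.23422973]
[275 114]
205 54
```

View pics/w6.png

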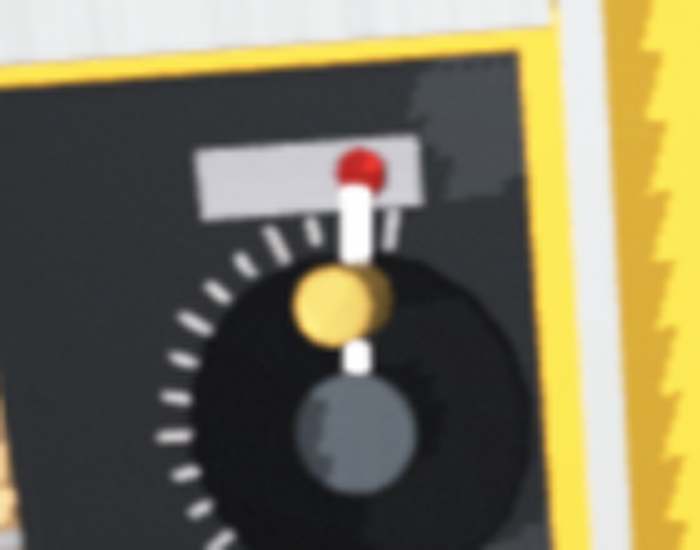

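The needle points at the red flag: nut (356,434), tip (355.5,187), flag (361,173). I'll quantify it.

Run:
```python
from h import *
k=cam('wrist');f=lambda q,z:mach(plane('wrist',[[205+q[0]/5,54+q[1]/5]],z,k)[0])
n=f((356,434),150);b=f((357,357),145);t=f((355.5,188),145)
an=lambda v:np.degrees(np.arctan2(-v[1],-v[0]))
print(n,b,t,an(t-n),an(t-b))
for q in [(359,172),(361,173)]:
    x=f(q,142);print(x,an(x-n))
```

```text
[-0.79692636  0.63286046] [-0.11061164 11.78371482] [ 2.10978313 36.50553132] -94.63247164519632 -95.13226091841675
[ 2.52721113 38.83241293] -94.97336895614032
[ 2.81506779 38.66985246] -95.42454322467057
```

Needle and flag agree within about 0.5°. On to shutting: over to the +y side of the tab.

```bash
python3 -m pendant '[[0,0,0,0,-3.7],[0,-6.2,-41.5,0,0],[0,-6.2,-41.5,0,0],[0,-6.2,-41.5,0,0],[0,-6.2,-41.5,0,0],[0,-6.2,-41.5,0,0],[0,-6.2,-41.5,0,0],[0,0,0,0,0],[0,0,0,0,0]]'
python3 -m pendant '[[0,0,0,40,0],[0,0,0,38,0],[0,0,0,0,0]]'
python3 - <<'E'
from h import *
s=r.sense(); print(s['tool_pos'],mach(s['tool_pos']),s['tcp_rot'])
E
```

```text
time: 12.65
tool_pos: [517.8, 187.9, 275.1]
tcp_rot: [180.0, 0.0, -3.1]
ft_force: [0.6, -0.2, -0.2]
finger_gap: 0.1
time: 12.95
tool_pos: [514.9, 184.5, 191.1]
tcp_rot: [179.8, 0.6, -3.3]
ft_force: [-0.1, 0.3, -1.8]
finger_gap: -0.2
[514.90614863 184.45984092 191.05391398] [-12.38817667 201.98325377] [179.79761411   0.5712466   -3.34839121]
```

```bash
python3 -m pendant '[[0,0,0,0,0],[0,0,0,0,0]]'
python3 -m pendant '[[0,0,15,0,0],[0,0,15,0,0],[0,0,15,0,0],[0,0,15,0,0],[0,0,15,0,0],[0,0,15,0,0],[0,0,15,0,0],[0,0,14,0,0],[0,0,0,0,0]]'
python3 -m pendant '[[0,0,4,0,0],[0,0,0,0,0]]'
python3 -m pendant '[[0,0,4,0,0],[0,0,0,0,0]]'
python3 -m pendant '[[0,0,3,0,0],[0,0,0,0,0]]'
```

```text
time: 13.15
tool_pos: [520.0, 186.2, 200.0]
tcp_rot: [-179.9, -0.2, -3.3]
ft_force: [0.2, -0.2, 0.7]
finger_gap: 0.0
time: 14.05
tool_pos: [511.3, 65.4, 196.9]
tcp_rot: [179.9, 0.1, -3.4]
ft_force: [0.2, 0.9, 0.1]
finger_gap: 0.3
time: 14.25
tool_pos: [511.1, 63.4, 196.8]
tcp_rot: [180.0, 0.1, -3.3]
ft_force: [-0.6, -0.4, -0.5]
finger_gap: 0.0
time: 14.45
tool_pos: [511.0, 59.7, 196.9]
tcp_rot: [180.0, 0.0, -3.3]
ft_force: [0.5, 1.3, 0.3]
finger_gap: -0.4
time: 14.65
tool_pos: [510.9, 56.7, 197.1]
tcp_rot: [180.0, 0.0, -3.3]
ft_force: [0.5, 1.5, -0.8]
finger_gap: -0.2
```

```bash
python3 -m pendant '[[0,0,2.5,0,0],[0,0,0,0,0]]'
python3 -m pendant '[[0,0,2,0,0],[0,0,0,0,0]]'
python3 -m pendant '[[0,0,2,0,0],[0,0,0,0,0]]'
```

```text
time: 14.85
tool_pos: [510.8, 55.0, 197.1]
tcp_rot: [-179.9, 0.0, -3.3]
ft_force: [-1.0, 5.8, -1.9]
finger_gap: 0.1
time: 15.05
tool_pos: [510.8, 54.8, 197.2]
tcp_rot: [-179.7, 0.0, -3.2]
ft_force: [0.2, 13.2, -2.4]
finger_gap: -0.2
time: 15.25
tool_pos: [510.8, 54.8, 197.3]
tcp_rot: [-179.5, -0.0, -3.1]
ft_force: [1.0, 23.2, -2.8]
finger_gap: -0.1
```

At the stop: 23 N with no further motion. I'll back off, lift, move away and look.

```bash
python3 -m pendant '[[0,0,-12,0,0],[0,0,0,-30,0],[0,0,0,-40,0],[0,-45,0,0,0],[0,-45,0,0,0],[0,-20,0,0,0],[0,0,0,0,0],[0,0,0,0,0],[0,0,0,0,0]]'
python3 - <<'E'
from h import *
s=r.sense();print(s['tool_pos'],s['ft_force'])
p,d=optics.snapshot('top');W=cloud('top',d)
cv2.imwrite('pics/t7.png',cv2.resize(p[140:320,170:530],None,fx=2.2,fy=2.2,interpolation=2))
p,d=optics.snapshot('side');W=cloud('side',d)
t=(W[...,2]>200)&(W[...,2]<214)&(abs(mach(W)[...,0]+10)<35)&(abs(mach(W)[...,1]-70)<40)
print('side tab',t.sum(),mach(np.nanmean(W[t],0)))
for q in ['mallet','pot','tin']:
    print(q,[( [round(v) for v in x['at']],round(x['score'],2)) for x in optics.search_frame('side',q)[:2]])
E
```

```text
time: 16.15
tool_pos: [402.3, 68.3, 267.5]
tcp_rot: [180.0, -0.0, -3.3]
ft_force: [1.4, -0.4, -0.3]
finger_gap: 0.1
[402.31271285  68.276      267.54201256] [ 1.41718667 -0.44238955 -0.26982871]
side tab 156 [-10.93083585  59.70483507]
mallet [([587, -352, 64], 0.62)]
pot [([615, 310, 53], 0.94)]
tin [([490, 339, 78], 0.82)]
```

View pics/t7.png

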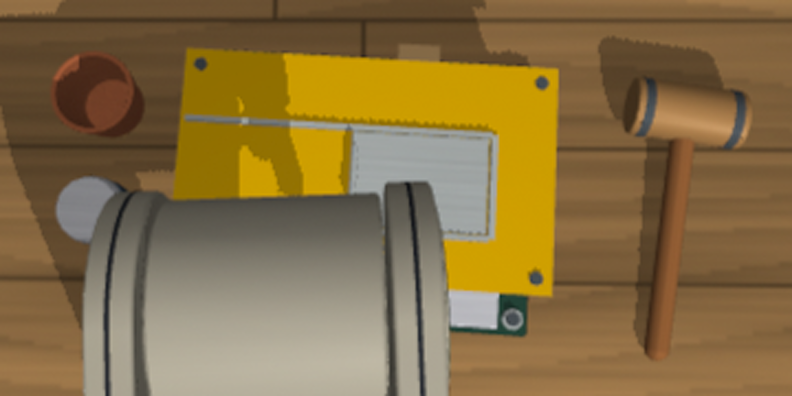

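The shutter is fully shut: the plate reaches the end guide at crop column 493, and the tab measures machine y = 59.7 against 59 expected. The mallet, pot and tin haven't moved, so I'm handing in.

```bash
python3 -c "
from bench import hand_in
print(hand_in())"
```

```text
the job is handed in; nothing more can be done
None
```

I pushed the shutter open to its stop, turned the knob about -70° by its pin to the red flag, then pushed the shutter shut. I handed the job in at about 16 s of the 70 s, with the robot clear of everything.

- **Needle:** the last look before shutting put it at about -94.6 to -95.1° and the red flag at about -95.0 to -95.4°. The needle could not be seen after the shutter closed.
- **Shutter:** at the closing stop it took 23 N with no further movement. The side camera then measured the tab at machine y = 59.7 mm (59 when fully shut, within the camera's error), and the top view shows the plate against the end guide.
- **Mallet, pot and tin:** the pot and tin were re-found within about 4 mm of their first positions. The mallet reports disagreed: the side camera's network put it at (587, -352) after first giving (386, -292). I took that as the network picking the head instead of the handle, because the final top view looks the same as at the start. I did not measure it further.
- **Forces:** the highest push I read was about 23 N, at the closing stop.

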